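# Dress the rim of a brass bell plate with forward file strokes

### The job

Take the file block out of its grey tray and file the rim of the upright brass bell plate with light forward strokes along the yellow arrow (press with well under two kilograms, and lift the file clear on every return), so that the stiff plate is carried round bit by bit and never dragged backwards, until its red mark stands straight down at the yellow pointer. Then lay the file flat back in its tray and let go. Touch the filing stand and the plate only with the file, and leave the timer, lantern, penlight and bell button alone.

Things in the scene. Friction and masses are not known exactly. Their poses are not given: they have to be found in the camera images.
- file: Flat file in a wooden holder, about 0.22 kg. Steel blade 100 x 26 x 6 mm (length x, width y), on it a wooden strip 86 x 24 mm up to 14 mm height and in its middle an upright grip block 28 mm (x) by 24 mm (y), from 14 to 60 mm above the underside. Origin: centre of the flat underside, the filing face. z up, x towards the red-painted end. Starts in the tray.
- tray: Fixed grey plastic tray, open above, outside 142 mm (x) x 56 mm (y) x 14 mm high, walls 4 mm and floor 4 mm thick. Origin: centre of its underside; the file's origin lies 4 mm above it when the file lies in it.
- stand: Fixed grey filing stand, base 130 (x) x 100 (y) x 12 mm. Origin: centre of its underside. Straight above it an upright brass disc (the bell plate), 64 mm diameter, 8 mm thick, axle along y, on a sprung head. +x is the forward stroke direction, as the yellow arrow on the base. Column and head stand at y = 20 to 44 mm, ending 16 mm below the rim's top. The disc's open face with the red mark looks to -y.
- nominal_top (a point): Fixed point of the stand, 120 mm straight above its origin: the middle setting of the top of the disc's rim. The real rim top is not measured: the head is clamped at a height that puts it anywhere from 8 mm below to 8 mm above this point, so feel for it. Under the file it gives way downward on a spring: about 1 N to start, then 2.5 N per mm, hard stop after 5 mm. z up.
- disc (a joint): Turn of the disc in rad; grows when the top of the rim moves forward. Starts between 0 and 0.9. At 4.4 the red mark points straight down at the yellow pointer. Turns stiffly, by friction under the file, and stays where left: about 1 N along the rim to start plus 5 N per rad/s, so a file pushed fast slips. Grips with friction of roughly 0.6. One pass of the blade cannot turn it far enough.
- timer: Red and white round kitchen timer, 68 mm across, 50 mm high; origin at the centre of its underside. Leave alone.
- lantern: Grey rubber lantern, 80 x 100 mm with a 22 mm lens ring, 121 mm high with its handle; origin at the centre of its underside. Leave alone.
- penlight: Aluminium penlight standing on its tail, 23 mm diameter (32 mm at the head), 128 mm high; origin at the centre of its foot. Leave alone.
- bell: Round brass doorbell button, 60 mm across, 19 mm high, with a white centre; origin at the centre of its underside. Leave alone.
There are look-alikes about, which are no part of the job. Of the things shaped like the file, the wooden one is meant.

How it is judged (in metres and radians):
On the way, in this order (a step that is already met when the one before it is completed fails the run):
1. The file is lifted out of its tray (height (world z) of file above 0.05 m), for 0.1 s.
2. After a first stroke or more the disc has turned part of the way (joint between 1.1 and 3.9 rad) and the file is lifted off the rim (value of joint disc between 1.1 and 3.9 rad and contact force between file and stand below 0.05 N and height (world z) of file above 0.09 m), for 0.1 s.
3. The red mark stands at the pointer (4.4 rad, within 0.3) and the file is lifted off the rim (value of joint disc between 4.1 and 4.7 rad and contact force between file and stand below 0.05 N and height (world z) of file above 0.09 m), for 0.1 s.
At the end, for the whole second after the job is handed in: The disc stands at 4.4 rad within 0.3 rad (red mark at the pointer) and at rest; the file lies flat (within 0.08 rad) on the tray's floor between its walls, released and at rest (value of joint disc between 4.1 and 4.7 rad and x of file in the frame of tray between -0.022 and 0.022 m and y of file in the frame of tray between -0.016 and 0.016 m and z of file in the frame of tray below 0.008 m and angle between file's own z axis and vertical below 0.08 rad and linear speed of file below 0.02 m/s and velocity of joint disc below 0.05 rad/s); the robot touches nothing.
It fails at once if The file presses on the filing stand or disc with more than 18 N (contact force between file and stand above 18 N).
It fails at once if The disc is dragged backwards (faster than 0.2 rad/s) (velocity of joint disc below -0.2 rad/s).
It fails at once if The gripper or arm touches the filing stand or disc (more than 0.5 N) (contact force between any of the fingers, the arm and stand above 0.5 N).
It fails at once if A bystander is moved by more than 15 mm (distance of any of timer, lantern, penlight, bell from where it was at the start of the episode above 0.015 m).
It also fails if it takes over 72 s, if anything falls off the work surface, if the arm or the gripper's body presses on something with over 40 N, if the wrist force passes 120 N, or if a joint passes its speed limit or range.

### The arm

A 7-joint arm with a two-finger parallel gripper is mounted at the origin on the work surface. World frame = base frame: x ahead of the robot, y to its left, z up, the work surface at z = 0. Lengths are in mm, angles in rad, forces in N, time in s.
With the tool pointing down it reaches from about 425 to 1025 mm from the base axis. Payload 9.4 kg.
Tool frame: the origin (TCP) lies midway between the tips of the shut fingers; the grasp point (between the pads) lies 19 mm behind it (tcp_to_grasp is the distance from the TCP to the grasp point, in mm); z points along the fingers, y is the line along which they close (so a half turn about z gives the same grasp; the last joint's range is limited). The gripper opens to 85 mm and grips with 20 to 120 N. Pads are 22 mm wide; open, the fingers measure 114 mm over their backs; the gripper's body (76 mm by 85 mm) begins 54 mm behind the grasp point. The pads swing forward as they close: fully open they stand 13 mm farther back than shut.
Start: joints at [1.236, 0.599, -0.003, 1.599, 0.002, 0.943, -0.08], TCP at [184.832, -701.043, 231.275] pointing down, gripper open.
Joint ranges: [-2.57, 2.57], [-0.35, 1.97], [-1.29, 1.29], [0.11, 2.56], [-1.05, 4.19], [0.11, 1.86], [-2.63, 2.63]. Speed limits (rad/s): [2.22, 2.22, 3.01, 3.01, 3.14, 3.14, 3.14].

### API

Orientations are given as a unit quaternion [w, x, y, z].
In Python, from cell import * gives the robot as it stands.
- The arm moves only by the shell command python3 -m jog 'ROWS' [FORCE]. ROWS is JSON, a list of rows, each a list of 3 entries, a list of its own where there are three numbers: the shift along the tool's x, y, z in m, then the turn about the tool's z in degrees, then the finger opening in m, from 0 to 0.0854. In form: [[[dx, dy, dz], spin, fingers], ...]. A call has 1 to 12 rows; each row is the pose to reach, as a shift and turn from the pose commanded when the call began, along the tool's axes at that moment; what a row does not reach only later rows make up. A row lasts 1/12 s, in which the tool goes at most 41.7 mm and 7.16 degrees, less where a joint would pass 70% of its speed; a pose out of reach is approached as far as the arm can. A call with a gripper value outside its range is refused whole. The fingers move at their own pace and stop on an object; FORCE is the grip in N (left out, the last holds). Time passes only in rows, so rows that repeat a pose let the fingers close. It gives the time, the measured TCP pose, the force, the opening and the grip force at its end, in the units of the state.
- read_state(): the state, without advancing time (a new reading comes with each control period).
- snapshot(name): name is "scene" or "side" or "wrist"; returns a dict with "frame" (384x512x3 uint8, blue, green, red), "vertical_fov" (degrees; the focal length in pixels is half the picture's height over the tangent of half this angle, whatever the lens; pixels are square), "cx", "cy" (the principal point, pixels), "k1" (the pictures are not rectified: a ray, as slopes to the right and down, at radius r is drawn at 1 + k1 r^2 times it, then the intrinsics apply), "extrinsics" (4x4, takes a point from camera to world coordinates). Camera axes: x right, y up, looking along -z (the intrinsics and any distortion apply to the point x, -y, -z); pixel columns grow to the right and rows downward; lengths in mm; the calibration is good to about 2 mm. A picture is of the moment at which its call begins. There is no depth.
- sign_off(): hands the job in; it is judged then, once.
The state is a dict: "time_s": time; "joints": joint angles; "joint_vel": joint speeds; "joint_efforts": joint torques, N m; "position": TCP position; "ee_rot": TCP orientation; "wrist_force": force on the tool from outside, world axes, zero at the start; "wrist_torque": the same for the moment, N m; "finger_gap": finger opening in mm; "finger_force": force on a finger pad.
Only numpy, scipy, OpenCV 4.12 (cv2) and the standard library are available. Lean on these libraries where they do the work, as an engineer would, in place of code of your own. Each camera call takes 0.05 s, during which the arm holds its last target. There are 200 camera calls.

## Working session

There is one attempt and no reset: what is moved stays moved. The work goes in short steps, Python scripts to look and compute and a shell command to move; the robot and the scene stay as the last step left them, time stands still between calls to the robot, and variables do not carry over. Pictures are saved under pics/ and viewed, at most 10 in all, crops included, and the job is handed in when it is done.

```bash
ls; mkdir -p pics; python3 - <<'E'
from cell import *
import cv2,pickle
s=read_state();print({k:s[k] for k in("time_s","position","ee_rot","wrist_force","finger_gap")})
D={}
for n in("scene","side","wrist"):
    d=snapshot(n);D[n]=d;cv2.imwrite(f"pics/{n}0.png",d["frame"])
    print(n,d["vertical_fov"],d["cx"],d["cy"],d["k1"]);print(d["extrinsics"])
pickle.dump(D,open("d0.pkl","wb"))
E
```

```text
pics
{'time_s': 0.0, 'position': array([ 184.71210109, -700.58771008,  230.43328245]), 'ee_rot': array([-7.58969607e-04,  9.91703169e-01,  1.28546583e-01, -1.54914335e-04]), 'wrist_force': array([ 0.21768948, -0.30132219, -0.0675967 ]), 'finger_gap': 85.31312083216994}
scene 46.36504636805502 255.24485859018108 191.60824190355947 -0.032961163942294314
[[ 5.73816738e-01 -5.75315179e-01  5.82878028e-01  1.16973405e+03]
 [ 8.18980078e-01  4.00964402e-01 -4.10486515e-01 -4.47549471e+02]
 [ 2.44578289e-03  7.12909527e-01  7.01251756e-01  8.41097704e+02]
 [ 0.00000000e+00  0.00000000e+00  0.00000000e+00  1.00000000e+00]]
side 57.964327458870386 249.94204637883854 186.51596993048685 -0.0170143225351549
[[ 7.41702638e-01  4.46582363e-01 -5.00441195e-01  1.54495564e+02]
 [-6.70614813e-01  4.79995693e-01 -5.65579268e-01 -4.61262904e+02]
 [-1.23681077e-02  7.55094913e-01  6.55498819e-01  6.42388853e+02]
 [ 0.00000000e+00  0.00000000e+00  0.00000000e+00  1.00000000e+00]]
wrist 61.304401371592625 255.80717936503984 190.94845431807315 -0.01904129167882019
[[ 2.54049538e-01  9.20625616e-01  2.96491665e-01  2.59037958e+02]
 [-9.67189194e-01  2.42443329e-01  7.59361288e-02 -6.80510136e+02]
 [-1.97368089e-03 -3.06055073e-01  9.52011763e-01  3.73409606e+02]
 [ 0.00000000e+00  0.00000000e+00  0.00000000e+00  1.00000000e+00]]
```

View pics/scene0.png

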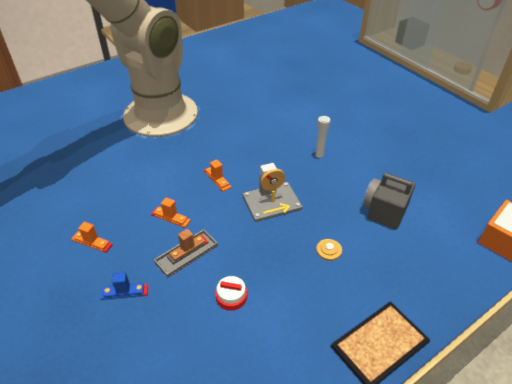

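View pics/side0.png

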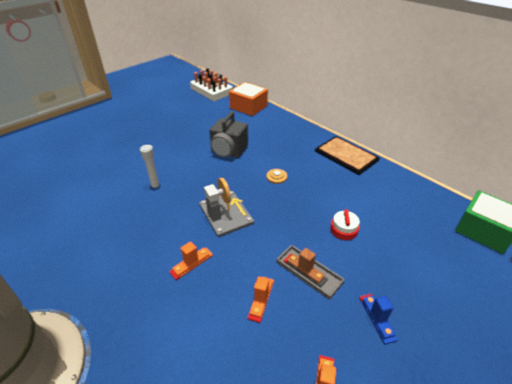

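The scene view shows the wooden file in its tray at about (187,245), with orange and blue decoys to its left. The stand is at (272,200) with the arrow pointing right. The side view has the tray at (310,270) and the stand at (226,208). Next are enlarged crops and a ray helper.

```bash
cat > h.py <<'E'
import numpy as np,cv2
def ray(d,u,v):
    h=d["frame"].shape[0];f=h/2/np.tan(np.radians(d["vertical_fov"])/2)
    p=np.array([(u-d["cx"])/f,(v-d["cy"])/f]);q=p.copy()
    for _ in range(10): q=p/(1+d["k1"]*(q@q))
    E=np.asarray(d["extrinsics"]);r=E[:3,:3]@np.array([q[0],-q[1],-1.]);return E[:3,3],r/np.linalg.norm(r)
def onz(d,u,v,z):
    o,r=ray(d,u,v);return o+r*(z-o[2])/r[2]
def tri(*obs):
    A=np.zeros((3,3));b=np.zeros(3)
    for d,u,v in obs:
        o,r=ray(d,u,v);P=np.eye(3)-np.outer(r,r);A+=P;b+=P@o
    x=np.linalg.solve(A,b)
    return x,[round(float(np.linalg.norm(np.cross(ray(*o)[1],x-ray(*o)[0]))),1) for o in obs]
def proj(d,X):
    h=d["frame"].shape[0];f=h/2/np.tan(np.radians(d["vertical_fov"])/2)
    E=np.asarray(d["extrinsics"]);c=E[:3,:3].T@(np.asarray(X,float)-E[:3,3]);q=np.array([c[0],-c[1]])/-c[2]
    q=q*(1+d["k1"]*(q@q));return q*f+[d["cx"],d["cy"]]
E
python3 - <<'E'
import pickle,cv2,numpy as np
D=pickle.load(open("d0.pkl","rb"))
c=lambda n,u,v:cv2.resize(D[n]["frame"][v:v+75,u:u+100],None,fx=4,fy=4,interpolation=cv2.INTER_CUBIC)
cv2.imwrite("pics/crops.png",np.vstack([np.hstack([c("scene",137,210),c("scene",222,150)]),np.hstack([c("side",262,233),c("side",178,168)])]))
E
```

```text
(no output)
```

View pics/crops.png

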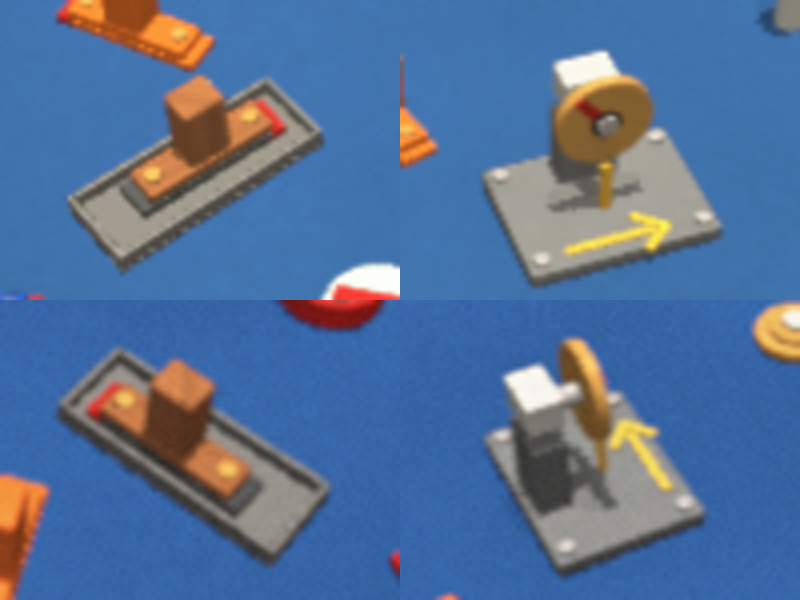

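The crops show the tray rim corners, with the file's red end towards (R,T) in the scene view. The stand's four screws, the disc hub and the pointer are clear, and the red mark points up-left (joint about 0.3). Triangulating these next.

```bash
cat > m.py <<'E'
import pickle,numpy as np
from h import *
np.set_printoptions(precision=1,suppress=True)
D=pickle.load(open("d0.pkl","rb"));S,W=D["scene"],D["side"]
sc=lambda ox,oy,u,v:(ox+(u+.5)/4-.5,oy+(v+.5)/4-.5)
P={}
def t(n,a,b,ks,kw):
    x,e=tri((S,*sc(*ks,*a)),(W,*sc(*kw,*b)));P[n]=x;print(n,x,e)
ts,tw,ss,sw=(137,210),(262,233),(222,150),(178,168)
for n,a,b in [("A",(141,259),(284,202)),("B",(303,217),(213,98)),("C",(255,136),(102,136)),("D",(100,176),(166,247)),("disc",(202,119),(185,87))]: t(n,a,b,ss,sw)
for n,a,b in [("tRfar",(268,80),(60,105)),("tRnear",(322,130),(120,50)),("tLnear",(122,260),(328,190)),("tLfar",(70,198),(268,256)),
  ("k1",(168,92),(152,392-300)),("k2",(222,95),(176,362-300)),("k3",(204,114),(213,376-300)),("k4",(195,76),(152,372-300)),
  ("screwR",(250,114),(124,398-300)),("screwL",(152,174),(228,468-300))]: t(n,a,b,ts,tw)
x=(P["B"]-P["A"]+P["C"]-P["D"]);print("stand",(P["A"]+P["B"]+P["C"]+P["D"])/4,"yaw",np.degrees(np.arctan2(x[1],x[0])))
x=P["tRfar"]+P["tRnear"]-P["tLnear"]-P["tLfar"];print("tray",(P["tRfar"]+P["tRnear"]+P["tLnear"]+P["tLfar"])/4,"yaw",np.degrees(np.arctan2(x[1],x[0])),np.linalg.norm(x)/2)
x=P["screwR"]-P["screwL"];print("file yaw",np.degrees(np.arctan2(x[1],x[0])),(P["screwR"]+P["screwL"])/2)
E
python3 m.py
```

```text
A [550.9  -6.4  13.9] [0.1, 0.1]
B [580.7  99.2  14. ] [0.2, 0.2]
C [503.2 120.5  13.6] [0.1, 0.1]
D [473.9  15.1  12.4] [0.3, 0.3]
disc [527.7  56.1  82.9] [0.6, 0.6]
tRfar [ 515.1 -139.9    9.9] [0.1, 0.1]
tRnear [ 568.4 -135.1   11. ] [1.3, 1.3]
tLnear [ 581.3 -273.8    7.8] [0.8, 0.8]
tLfar [ 526.1 -278.     8.6] [0.1, 0.1]
k1 [ 526.5 -201.1   60. ] [8.3, 8.3]
k2 [ 550.9 -187.1   61.6] [1.0, 1.0]
k3 [ 558.2 -204.3   61.9] [3.0, 3.0]
k4 [ 532.4 -190.1   67. ] [3.2, 3.2]
screwR [ 539.3 -165.4   19.3] [0.0, 0.0]
screwL [ 545.8 -233.9   19.3] [0.0, 0.0]
stand [527.2  57.1  13.5] yaw 74.38232047021988
tray [ 547.7 -206.7    9.3] yaw 94.93098405573171 138.9282444059893
file yaw 95.44008258780745 [ 542.5 -199.7   19.3]
```

View pics/wrist0.png

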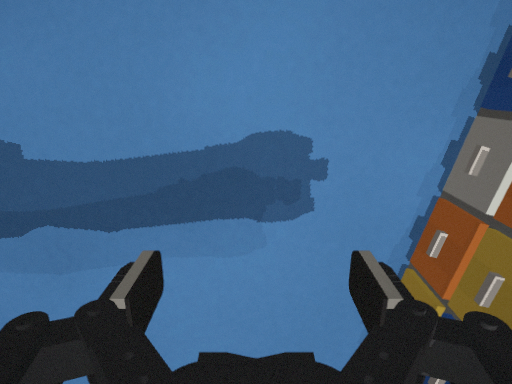

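Next the arm goes above the file with the tool y axis along the file's x, and I check with the wrist camera.

```bash
python3 -m jog '[[[0.474,-0.393,0],9.4,0.0854],[[0.474,-0.393,0],9.4,0.0854],[[0.474,-0.393,0],9.4,0.0854],[[0.474,-0.393,0],9.4,0.0854],[[0.474,-0.393,0],9.4,0.0854],[[0.474,-0.393,0],9.4,0.0854],[[0.474,-0.393,0],9.4,0.0854],[[0.474,-0.393,0],9.4,0.0854],[[0.474,-0.393,0],9.4,0.0854],[[0.474,-0.393,0],9.4,0.0854],[[0.474,-0.393,0],9.4,0.0854],[[0.474,-0.393,0],9.4,0.0854]]' 60
python3 - <<'E'
from cell import *
print(read_state()["joints"],read_state()["ee_rot"])
E
```

```text
time_s: 1.15
position: [476.4, -292.5, 231.3]
ee_rot: [0.0, 0.999, 0.047, -0.0]
wrist_force: [0.3, -1.5, 0.1]
finger_gap: 85.4
finger_force: 0.0
[ 0.4433211   0.40056849  0.0078508   1.98390509 -0.0043614   0.75717858
 -1.02338829] [ 1.84002847e-05  9.98903027e-01  4.68267150e-02 -3.48534395e-05]
```

```bash
python3 -m jog '[[[0.074,-0.086,0.06],0,0.0854],[[0.074,-0.086,0.06],0,0.0854],[[0.074,-0.086,0.06],0,0.0854],[[0.074,-0.086,0.06],0,0.0854],[[0.074,-0.086,0.06],0,0.0854],[[0.074,-0.086,0.06],0,0.0854]]'
python3 - <<'E'
from cell import *
import cv2,pickle
d=snapshot("wrist");pickle.dump((d,read_state()),open("d1.pkl","wb"));cv2.imwrite("pics/w1.png",d["frame"])
E
```

```text
time_s: 1.65
position: [540.9, -201.9, 171.0]
ee_rot: [0.0, 0.999, 0.047, -0.001]
wrist_force: [-0.9, 0.0, 0.7]
finger_gap: 85.4
finger_force: 0.0
```

View pics/w1.png

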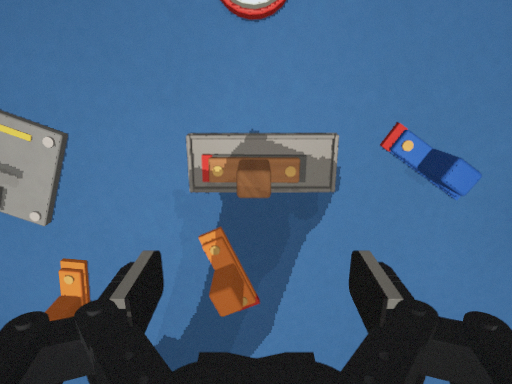

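The wrist view shows the file's screws at (217,171) and (291,171), the tray's rim corners at about (189,135), (337,135), (337,191) and (189,191), and the block midway between the fingers.

```bash
python3 - <<'E'
import pickle,numpy as np
from h import *
from m import P,S,W,sc
d,s=pickle.load(open("d1.pkl","rb"));print("---",s["position"])
a,b=onz(d,217,171,18),onz(d,291,171,18);print(a,b,(a+b)/2,np.degrees(np.arctan2(*(a-b)[1::-1])))
c=[onz(d,*p,14) for p in((189,135),(337,135),(337,191),(189,191))];print(np.mean(c,0));v=c[0]+c[3]-c[1]-c[2];print(np.degrees(np.arctan2(v[1],v[0])))
for n,p in(("screwR",(217,171)),("screwL",(291,171))): print(n,tri((S,*proj(S,P[n])),(W,*proj(W,P[n])),(d,*p)))
print([onz(d,*p,60) for p in((238,197),(270,197))])
E
```

```text
A [550.9  -6.4  13.9] [0.1, 0.1]
B [580.7  99.2  14. ] [0.2, 0.2]
C [503.2 120.5  13.6] [0.1, 0.1]
D [473.9  15.1  12.4] [0.3, 0.3]
disc [527.7  56.1  82.9] [0.6, 0.6]
tRfar [ 515.1 -139.9    9.9] [0.1, 0.1]
tRnear [ 568.4 -135.1   11. ] [1.3, 1.3]
tLnear [ 581.3 -273.8    7.8] [0.8, 0.8]
tLfar [ 526.1 -278.     8.6] [0.1, 0.1]
k1 [ 526.5 -201.1   60. ] [8.3, 8.3]
k2 [ 550.9 -187.1   61.6] [1.0, 1.0]
k3 [ 558.2 -204.3   61.9] [3.0, 3.0]
k4 [ 532.4 -190.1   67. ] [3.2, 3.2]
screwR [ 539.3 -165.4   19.3] [0.0, 0.0]
screwL [ 545.8 -233.9   19.3] [0.0, 0.0]
stand [527.2  57.1  13.5] yaw 74.38232047021988
tray [ 547.7 -206.7    9.3] yaw 94.93098405573171 138.9282444059893
file yaw 95.44008258780745 [ 542.5 -199.7   19.3]
--- [ 540.7 -202.9  171.5]
[ 538.8 -164.7   18. ] [ 545.3 -234.    18. ] [ 542.  -199.4   18. ] 95.35881760279858
[ 548.9 -207.3   14. ]
95.36311704993514
screwR (array([ 539.2, -165.2,   19.2]), [0.2, 0.2, 0.4])
screwL (array([ 545.7, -233.9,   19.3]), [0.1, 0.1, 0.1])
[array([ 529.4, -187.5,   60. ]), array([ 531.9, -213.9,   60. ])]
```

```bash
python3 -m jog '[[[0.002,-0.003,0.04],0,0.0854],[[0.002,-0.003,0.08],0,0.0854],[[0.002,-0.003,0.12],0,0.0854],[[0.002,-0.003,0.148],0,0.0854],[[0.002,-0.003,0.148],0,0.0854],[[0.002,-0.003,0.148],0,0.0854],[[0.002,-0.003,0.148],0,0.02],[[0.002,-0.003,0.148],0,0.02],[[0.002,-0.003,0.148],0,0.02],[[0.002,-0.003,0.148],0,0.02],[[0.002,-0.003,0.148],0,0.02],[[0.002,-0.003,0.148],0,0.02]]' 80
python3 -m jog '[[[0,0,0],0,0.02],[[0,0,0],0,0.02],[[0,0,0],0,0.02],[[0,0,0],0,0.02]]' 80
```

```text
time_s: 2.7
position: [543.7, -198.9, 24.7]
ee_rot: [0.0, 0.999, 0.047, 0.001]
wrist_force: [-1.8, 0.3, 11.1]
finger_gap: 27.6
finger_force: 79.9
time_s: 3.03
position: [543.7, -198.9, 24.7]
ee_rot: [0.0, 0.999, 0.047, 0.001]
wrist_force: [-1.0, 0.0, 10.2]
finger_gap: 27.1
finger_force: 79.9
```

```bash
python3 -m jog '[[[0,0,-0.02],0,0.02],[[0,0,-0.06],0,0.02],[[0,0,-0.1],0,0.02],[[0,0,-0.14],0,0.02],[[-0.001,-0.03,-0.14],5,0.02],[[-0.002,-0.06,-0.14],10,0.02],[[-0.003,-0.09,-0.14],15,0.02],[[-0.004,-0.12,-0.14],20,0.02],[[-0.005,-0.15,-0.14],21,0.02],[[-0.006,-0.18,-0.14],21,0.02],[[-0.007,-0.2,-0.14],21,0.02],[[-0.007,-0.217,-0.14],21,0.02]]' 100
python3 -m jog '[[[0,0,0],0,0.02],[[0,0,0],0,0.02],[[0,0,0],0,0.02],[[0,0,0],0,0.02]]'
python3 - <<'E'
from cell import *
import cv2,pickle,numpy as np
D={}
for n in("scene","side","wrist"):
    D[n]=snapshot(n)
D["s"]=read_state();print(D["s"]["position"],D["s"]["ee_rot"],D["s"]["wrist_force"]);pickle.dump(D,open("d2.pkl","wb"))
c=lambda n,u,v:cv2.resize(D[n]["frame"][v:v+100,u:u+133],(400,300),interpolation=cv2.INTER_CUBIC)
w=cv2.resize(D["wrist"]["frame"],(400,300))
cv2.imwrite("pics/p2.png",np.vstack([np.hstack([c("scene",200,120),c("side",160,110)]),np.hstack([w,w])]))
E
```

```text
time_s: 4.03
position: [514.9, 19.2, 163.6]
ee_rot: [-0.0, 0.991, -0.135, -0.0]
wrist_force: [0.6, 0.5, -0.9]
finger_gap: 27.2
finger_force: 98.6
time_s: 4.37
position: [515.7, 15.7, 163.4]
ee_rot: [0.0, 0.991, -0.137, 0.0]
wrist_force: [0.6, -0.5, -1.5]
finger_gap: 27.0
finger_force: 98.7
[515.72991078  15.84033685 163.29411538] [ 1.01926807e-04  9.90607540e-01 -1.36735842e-01  2.15616026e-05] [ 0.39724822  0.9245975  -1.71148928]
```

View pics/p2.png

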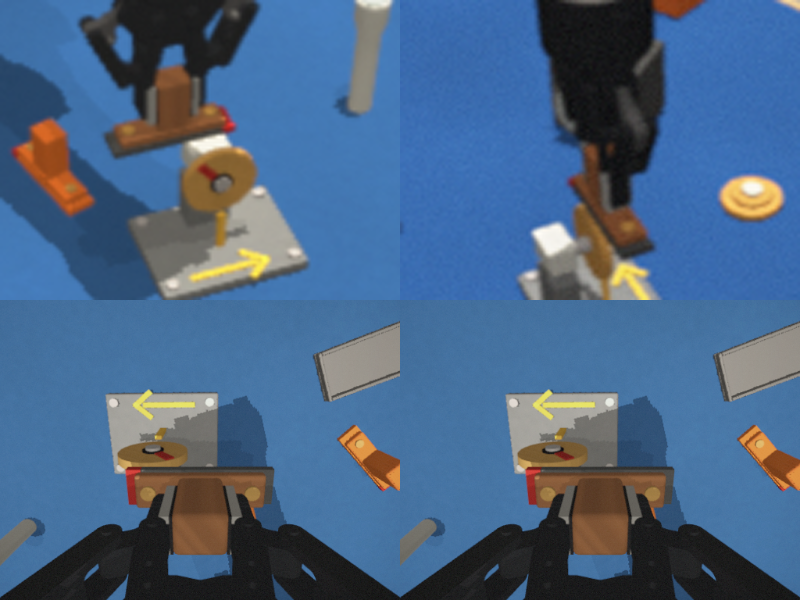

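The file is held level with its red end forward. In the wrist view the disc's hub is at about (195,191), with the disc just beyond the file's edge. I'll check the y alignment numerically.

```bash
python3 - <<'E' | sed '1,/file yaw/d'
import pickle,numpy as np,cv2
from h import *
import m
d=pickle.load(open("d2.pkl","rb"));S,W,R=d["scene"],d["side"],d["wrist"]
u=np.array([np.cos(np.radians(74.4)),np.sin(np.radians(74.4)),0]);v=np.array([-u[1],u[0],0])
hub,e=tri((S,273.8,181),(R,194.6,190.7));print("hub",hub,e)
# stand screws in wrist: px*1.28
for p in((113,103),(210,102)): print("screw",onz(R,p[0]*1.28,p[1]*1.28,13))
p=d["s"]["position"];o=np.array([527.4,56.8,0])
print("tcp in stand",(p-o)@u,(p-o)@v,"hub in stand",(hub-o)@u,(hub-o)@v)
# file screws on strip top, underside=tcp-20.7
f=[onz(R,148*1.28,193*1.28,p[2]-20.7+15),onz(R,252*1.28,193*1.28,p[2]-20.7+15)]
for x in f: print("filescrew",x,(x-o)@u,(x-o)@v)
# disc ellipse in scene/wrist by brass mask
for n,im in(("scene",S),("wrist",R)):
    h=cv2.cvtColor(im["frame"],cv2.COLOR_BGR2HSV);k=cv2.inRange(h,(13,110,90),(24,255,255))
    N,l,st,c=cv2.connectedComponentsWithStats(k)
    print(n,[(st[i].tolist(),c[i].round(1).tolist()) for i in range(1,N) if st[i][4]>80])
E
```

```text
hub [531.7  58.1  78.8] [0.1, 0.1]
screw [580.  101.7  13. ]
screw [550.5  -6.2  13. ]
tcp in stand -42.58913259164664 0.22532781893451367 hub in stand 2.4540381640429327 -3.7792142527313777
filescrew [523.9  48.7 157.6] -8.716813197353224 1.204368426333859
filescrew [505.4 -16.8 157.6] -76.75852968528393 1.4155169049360126
scene [([176, 0, 47, 36, 1259], [197.7, 15.0]), ([347, 0, 54, 61, 289], [367.9, 23.2]), ([102, 27, 12, 16, 91], [108.1, 33.2]), ([401, 51, 111, 60, 1306], [486.8, 85.9]), ([261, 169, 24, 33, 362], [272.4, 181.1]), ([489, 200, 23, 36, 179], [500.2, 218.7]), ([93, 238, 15, 10, 91], [99.7, 242.4]), ([317, 239, 25, 21, 358], [328.6, 249.6]), ([413, 298, 99, 86, 202], [461.2, 341.8]), ([337, 305, 88, 77, 3384], [380.3, 342.5])]
wrist [([434, 161, 28, 50, 292], [447.4, 177.6]), ([198, 164, 15, 15, 141], [205.3, 170.9]), ([444, 170, 38, 37, 733], [462.6, 188.0]), ([151, 181, 89, 36, 2105], [194.5, 199.4]), ([494, 211, 18, 32, 309], [505.4, 226.3]), ([173, 221, 167, 105, 6198], [257.0, 266.1]), ([471, 222, 27, 20, 134], [485.9, 232.7])]
```

```bash
python3 -m jog '[[[0.001,0,0.006],0,0.02],[[0.001,0,0.012],0,0.02],[[0.001,0,0.018],0,0.02],[[0.001,0,0.022],0,0.02],[[0.001,0,0.022],0,0.02],[[0.001,0,0.022],0,0.02]]'
python3 -m jog '[[[0,0,0.0007],0,0.02],[[0,0,0.0013],0,0.02],[[0,0,0.002],0,0.02],[[0,0,0.0027],0,0.02],[[0,0,0.0033],0,0.02],[[0,0,0.004],0,0.02],[[0,0,0.004],0,0.02],[[0,0,0.004],0,0.02]]'
```

```text
time_s: 5.02
position: [516.4, 16.5, 140.8]
ee_rot: [0.0, 0.991, -0.136, -0.001]
wrist_force: [0.6, 0.3, -1.7]
finger_gap: 26.9
finger_force: 98.7
time_s: 5.68
position: [516.6, 16.5, 137.2]
ee_rot: [0.0, 0.991, -0.136, -0.0]
wrist_force: [-0.9, -0.9, -2.4]
finger_gap: 26.7
finger_force: 98.7
```

```bash
python3 -m jog '[[[0,0,0.0007],0,0.02],[[0,0,0.0014],0,0.02],[[0,0,0.002],0,0.02],[[0,0,0.0025],0,0.02],[[0,0,0.0025],0,0.02],[[0,0,0.0025],0,0.02]]'
```

```text
time_s: 6.18
position: [516.7, 16.5, 134.7]
ee_rot: [0.0, 0.991, -0.136, -0.0]
wrist_force: [-0.3, -0.2, -0.8]
finger_gap: 26.9
finger_force: 98.7
```

```bash
python3 -m jog '[[[0,0,0.0005],0,0.02],[[0,0,0.001],0,0.02],[[0,0,0.0015],0,0.02],[[0,0,0.002],0,0.02],[[0,0,0.002],0,0.02],[[0,0,0.002],0,0.02]]'
```

```text
time_s: 6.68
position: [516.7, 16.5, 132.9]
ee_rot: [-0.0, 0.991, -0.136, 0.0]
wrist_force: [-0.5, -0.0, 3.0]
finger_gap: 27.2
finger_force: 99.3
```

Contact felt: about 4.7 N at TCP z 132.9. I'll press 1 mm more and begin the forward stroke along tool −y.

```bash
python3 -m jog '[[[0,-0.0003,0.0005],0,0.02],[[0,-0.0008,0.001],0,0.02],[[0,-0.0016,0.001],0,0.02],[[0,-0.0026,0.001],0,0.02],[[0,-0.0036,0.001],0,0.02],[[0,-0.0048,0.001],0,0.02],[[0,-0.006,0.001],0,0.02],[[0,-0.0072,0.001],0,0.02],[[0,-0.0084,0.001],0,0.02],[[0,-0.0096,0.001],0,0.02],[[0,-0.0108,0.001],0,0.02],[[0,-0.012,0.001],0,0.02]]'
```

```text
time_s: 7.68
position: [519.7, 27.5, 131.9]
ee_rot: [0.0, 0.991, -0.136, -0.0]
wrist_force: [-1.4, -1.7, 5.9]
finger_gap: 26.6
finger_force: 99.6
```

```bash
python3 -m jog '[[[0,-0.0012,0],0,0.02],[[0,-0.0024,0],0,0.02],[[0,-0.0036,0],0,0.02],[[0,-0.0048,0],0,0.02],[[0,-0.006,0],0,0.02],[[0,-0.0072,0],0,0.02],[[0,-0.0084,0],0,0.02],[[0,-0.0096,0],0,0.02],[[0,-0.0108,0],0,0.02],[[0,-0.012,0],0,0.02],[[0,-0.0132,0],0,0.02],[[0,-0.0144,0],0,0.02]]'
```

```text
time_s: 8.68
position: [523.5, 41.3, 131.8]
ee_rot: [0.0, 0.991, -0.136, -0.0]
wrist_force: [-1.0, -3.0, 6.6]
finger_gap: 26.5
finger_force: 99.6
```

```bash
python3 -m jog '[[[0,-0.0013,0],0,0.02],[[0,-0.0026,0],0,0.02],[[0,-0.0039,0],0,0.02],[[0,-0.0052,0],0,0.02],[[0,-0.0065,0],0,0.02],[[0,-0.0078,0],0,0.02],[[0,-0.0091,0],0,0.02],[[0,-0.0104,0],0,0.02],[[0,-0.0117,0],0,0.02],[[0,-0.013,0],0,0.02],[[0,-0.0143,0],0,0.02],[[0,-0.0156,0],0,0.02]]'
```

```text
time_s: 9.68
position: [527.6, 56.3, 131.8]
ee_rot: [0.0, 0.991, -0.136, -0.0]
wrist_force: [-2.5, -3.3, 5.6]
finger_gap: 26.7
finger_force: 99.6
```

```bash
python3 -m jog '[[[0,-0.0013,0],0,0.02],[[0,-0.0026,0],0,0.02],[[0,-0.0039,0],0,0.02],[[0,-0.0052,0],0,0.02],[[0,-0.0065,0],0,0.02],[[0,-0.0078,0],0,0.02],[[0,-0.0091,0],0,0.02],[[0,-0.0104,0],0,0.02],[[0,-0.0117,0],0,0.02],[[0,-0.013,0],0,0.02],[[0,-0.0143,0],0,0.02],[[0,-0.0156,0],0,0.02]]'
```

```text
time_s: 10.68
position: [531.7, 71.3, 131.8]
ee_rot: [0.0, 0.991, -0.136, -0.0]
wrist_force: [-2.0, -4.0, 6.2]
finger_gap: 27.1
finger_force: 99.6
```

```bash
python3 -m jog '[[[0,-0.0013,0],0,0.02],[[0,-0.0026,0],0,0.02],[[0,-0.0039,0],0,0.02],[[0,-0.0052,0],0,0.02],[[0,-0.0065,0],0,0.02],[[0,-0.0078,0],0,0.02],[[0,-0.0091,0],0,0.02],[[0,-0.0104,0],0,0.02],[[0,-0.0117,0],0,0.02],[[0,-0.013,0],0,0.02],[[0,-0.0143,0],0,0.02],[[0,-0.0156,0],0,0.02]]'
```

```text
time_s: 11.68
position: [535.8, 86.2, 131.7]
ee_rot: [0.001, 0.991, -0.136, -0.001]
wrist_force: [-2.2, -3.6, 5.0]
finger_gap: 26.9
finger_force: 99.6
```

```bash
python3 -m jog '[[[0,-0.0013,0],0,0.02],[[0,-0.0026,0],0,0.02],[[0,-0.0039,0],0,0.02],[[0,-0.0049,-0.001],0,0.02],[[0,-0.0055,-0.004],0,0.02],[[0,-0.006,-0.01],0,0.02],[[0,-0.006,-0.018],0,0.02],[[0,-0.006,-0.025],0,0.02],[[0,-0.006,-0.03],0,0.02],[[0,-0.006,-0.03],0,0.02],[[0,-0.006,-0.03],0,0.02]]'
python3 - <<'E'
from cell import *
import cv2,pickle,numpy as np
D={n:snapshot(n) for n in("scene","side","wrist")};pickle.dump(D,open("d3.pkl","wb"))
c=lambda f,n,u,v:cv2.resize(D[n]["frame"][v:v+300//f,u:u+400//f],(400,300),interpolation=cv2.INTER_CUBIC)
cv2.imwrite("pics/p3.png",np.hstack([c(6,"scene",240,158),cv2.resize(D["wrist"]["frame"],(400,300))]))
E
```

```text
time_s: 12.6
position: [538.2, 92.9, 162.3]
ee_rot: [-0.0, 0.991, -0.136, 0.0]
wrist_force: [0.1, -0.2, -1.7]
finger_gap: 26.7
finger_force: 98.6
```

View pics/p3.png

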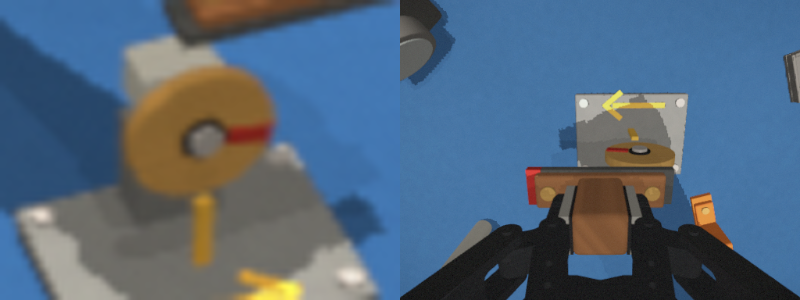

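In the scene crop the red mark points right, roughly forward, so about a quarter turn remains. I'll compute it by casting the red pixels onto the disc face.

```bash
cat > ang.py <<'E'
import pickle,numpy as np,cv2,sys
from h import *
u=np.array([np.cos(np.radians(74.4)),np.sin(np.radians(74.4)),0]);v=np.array([-u[1],u[0],0])
o=np.array([527.4,56.8,0])-4*v
def face(d,a,b):
    c,r=ray(d,a,b);X=c+r*((o-c)@v)/(r@v)-o;return np.array([X@u,X[2]])
def ang(d,cz=81):
    h=cv2.cvtColor(d["frame"],cv2.COLOR_BGR2HSV)
    k=cv2.inRange(h,(0,150,60),(6,255,255))|cv2.inRange(h,(172,150,60),(180,255,255))
    pts=np.array([face(d,x,y) for y,x in zip(*np.nonzero(k))])-[0,cz]
    r=np.hypot(*pts.T);p=pts[(r<34)&(r>6)];m=p.mean(0)
    # disc centre on face from brass mask
    kb=cv2.inRange(h,(10,100,60),(24,255,255));q=np.array([face(d,x,y) for y,x in zip(*np.nonzero(kb))]);q=q[(np.hypot(q[:,0],q[:,1]-cz)<38)]
    return len(p),m,4.4-np.arctan2(m[0],-m[1])%(2*np.pi), q.min(0),q.max(0)
if __name__=="__main__":
    for f in sys.argv[1:]:
        D=pickle.load(open(f,"rb"))
        for n in("scene","wrist"): print(f,n,*ang(D[n]))
E
python3 ang.py d0.pkl d2.pkl d3.pkl
```

```text
d0.pkl scene 13 [-11.89302184  15.3052286 ] 0.5978139716221778 [-31.78727727  43.64804132] [ 29.51236632 118.3280629 ]Traceback (most recent call last):
  File "ang.py", line 18, in <module>
    for n in("scene","wrist"): print(f,n,*ang(D[n]))
                                          ~~~^^^^^^
  File "ang.py", line 10, in ang
    pts=np.array([face(d,x,y) for y,x in zip(*np.nonzero(k))])-[0,cz]
        ~~~~~~~~~~~~~~~~~~~~~~~~~~~~~~~~~~~~~~~~~~~~~~~~~~~~~~^~~~~~~
ValueError: operands could not be broadcast together with shapes (0,) (2,)
```

```bash
python3 ang.py d2.pkl; python3 ang.py d3.pkl
```

```text
d2.pkl scene 14 [-11.63463806  15.49588144] 0.614380804117757 [-31.78727727  43.64804132] [ 29.51236632 118.3280629 ]
d2.pkl wrist 150 [-11.24728519  16.76694157] 0.6675478056563309 [-31.42055687  44.49655079] [ 31.59602557 118.67979844]
d3.pkl scene 15 [19.28928277 -3.60337494] 3.0138821698925486 [-31.78727727  43.64804132] [ 29.33656124 118.3280629 ]
d3.pkl wrist 124 [21.44833369 -2.65723526] 2.952465651000675 [-29.30716581  44.72035886] [ 33.19940559 117.76385986]
```

The disc is at about 2.98 rad, so 1.42 rad (about 45 mm of rim) remains. Going back with the file lifted, then down for a second, shorter stroke.

```bash
python3 -m jog '[[[0,0.02,0],0,0.02],[[0,0.045,0],0,0.02],[[0,0.0625,0],0,0.02],[[0,0.0625,0],0,0.02],[[0,0.0625,0.008],0,0.02],[[0,0.0625,0.016],0,0.02],[[0,0.0625,0.022],0,0.02],[[0,0.0625,0.025],0,0.02],[[0,0.0625,0.0265],0,0.02],[[0,0.0625,0.0275],0,0.02],[[0,0.0625,0.0275],0,0.02],[[0,0.0625,0.0275],0,0.02]]'
```

```text
time_s: 13.75
position: [521.3, 32.9, 134.4]
ee_rot: [-0.0, 0.991, -0.136, 0.0]
wrist_force: [0.4, 1.3, -0.9]
finger_gap: 26.7
finger_force: 99.1
```

```bash
python3 -m jog '[[[0,0,0.0005],0,0.02],[[0,0,0.001],0,0.02],[[0,-0.0003,0.0015],0,0.02],[[0,-0.0008,0.002],0,0.02],[[0,-0.0016,0.0025],0,0.02],[[0,-0.0026,0.0025],0,0.02],[[0,-0.0038,0.0025],0,0.02],[[0,-0.005,0.0025],0,0.02],[[0,-0.0062,0.0025],0,0.02],[[0,-0.0074,0.0025],0,0.02],[[0,-0.0086,0.0025],0,0.02],[[0,-0.0098,0.0025],0,0.02]]'
```

```text
time_s: 14.75
position: [523.7, 41.4, 131.9]
ee_rot: [0.0, 0.991, -0.136, 0.0]
wrist_force: [-1.3, -3.2, 5.4]
finger_gap: 26.9
finger_force: 99.5
```

```bash
python3 -m jog '[[[0,-0.0013,0],0,0.02],[[0,-0.0026,0],0,0.02],[[0,-0.0039,0],0,0.02],[[0,-0.0052,0],0,0.02],[[0,-0.0065,0],0,0.02],[[0,-0.0078,0],0,0.02],[[0,-0.0091,0],0,0.02],[[0,-0.0104,0],0,0.02],[[0,-0.0117,0],0,0.02],[[0,-0.013,0],0,0.02],[[0,-0.0143,0],0,0.02],[[0,-0.0156,0],0,0.02]]'
```

```text
time_s: 15.75
position: [527.8, 56.3, 131.9]
ee_rot: [0.0, 0.991, -0.136, -0.0]
wrist_force: [-2.1, -3.0, 5.3]
finger_gap: 27.0
finger_force: 99.7
```

```bash
python3 -m jog '[[[0,-0.0013,0],0,0.02],[[0,-0.0026,0],0,0.02],[[0,-0.0039,0],0,0.02],[[0,-0.0052,0],0,0.02],[[0,-0.0065,0],0,0.02],[[0,-0.0078,0],0,0.02],[[0,-0.0091,0],0,0.02],[[0,-0.0104,0],0,0.02],[[0,-0.0117,0],0,0.02],[[0,-0.013,0],0,0.02],[[0,-0.0143,0],0,0.02],[[0,-0.0156,0],0,0.02]]'
```

```text
time_s: 16.75
position: [531.9, 71.3, 131.9]
ee_rot: [0.0, 0.991, -0.136, -0.0]
wrist_force: [-3.2, -2.4, 5.5]
finger_gap: 26.8
finger_force: 99.7
```

```bash
python3 -m jog '[[[0,-0.0013,0],0,0.02],[[0,-0.0026,0],0,0.02],[[0,-0.0038,0],0,0.02],[[0,-0.0046,-0.001],0,0.02],[[0,-0.005,-0.004],0,0.02],[[0,-0.0053,-0.01],0,0.02],[[0,-0.0053,-0.018],0,0.02],[[0,-0.0053,-0.025],0,0.02],[[0,-0.0053,-0.03],0,0.02],[[0,-0.0053,-0.03],0,0.02],[[0,-0.0053,-0.03],0,0.02]]'
python3 - <<'E'
from cell import *
import pickle
from ang import ang
D={n:snapshot(n) for n in("scene","side","wrist")};pickle.dump(D,open("d4.pkl","wb"))
for n in("scene","wrist"): print(n,*ang(D[n]))
E
```

```text
time_s: 17.67
position: [533.8, 77.3, 162.3]
ee_rot: [-0.0, 0.991, -0.136, 0.0]
wrist_force: [0.6, -0.4, -1.9]
finger_gap: 27.0
finger_force: 98.8
scene 11 [ -0.19513098 -21.27992976] -1.8740158452298115 [-31.78727727  43.64804132] [ 29.51236632 118.3280629 ]
wrist 46 [  0.75714184 -24.52103932] 4.369132574359286 [-30.08345842  44.68703108] [ 32.74061311 117.7145659 ]
```

The mark stands at about 4.39 rad. Carrying the file back over the tray.

```bash
python3 -m jog '[[[0.01,0.02,-0.01],-2,0.02],[[0.02,0.05,-0.01],-6,0.02],[[0.03,0.085,-0.01],-12,0.02],[[0.04,0.12,-0.01],-18,0.02],[[0.052,0.155,-0.01],-21,0.02],[[0.064,0.19,-0.01],-21,0.02],[[0.076,0.225,-0.01],-21,0.02],[[0.086,0.253,-0.01],-21,0.02],[[0.0916,0.2696,-0.01],-21,0.02],[[0.0916,0.2696,0.02],-21,0.02],[[0.0916,0.2696,0.05],-21,0.02],[[0.0916,0.2696,0.07],-21,0.02]]'
python3 -m jog '[[[0,0,0],0,0.02],[[0,0,0],0,0.02],[[0,0,0],0,0.02]]'
python3 - <<'E'
from cell import *
import pickle,cv2
D={n:snapshot(n) for n in("scene","side","wrist")};D["s"]=read_state();pickle.dump(D,open("d5.pkl","wb"));print(D["s"]["ee_rot"])
cv2.imwrite("pics/w5.png",D["wrist"]["frame"])
E
```

```text
time_s: 18.82
position: [548.3, -207.5, 89.5]
ee_rot: [-0.0, 0.999, 0.046, -0.001]
wrist_force: [0.8, 0.8, -1.5]
finger_gap: 26.8
finger_force: 99.1
time_s: 19.07
position: [549.7, -207.2, 92.5]
ee_rot: [0.0, 0.999, 0.047, 0.0]
wrist_force: [0.2, 0.6, -1.5]
finger_gap: 26.9
finger_force: 98.9
[3.82392249e-04 9.98897384e-01 4.69335709e-02 1.05322114e-03]
```

View pics/w5.png

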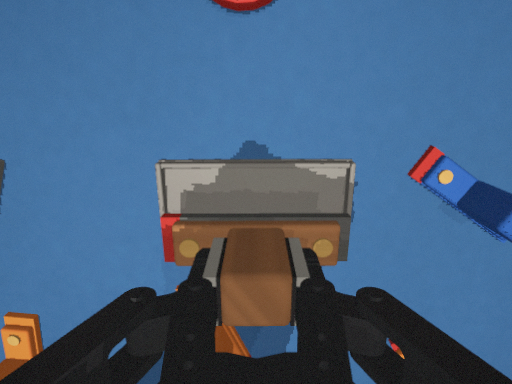

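The wrist view shows the file level over the tray. Both are centred at column 255 (file 162–349, tray 157–354), and the tray's far rim is at row 161.

```bash
python3 - <<'E'
import pickle,numpy as np
from h import *
R=pickle.load(open("d5.pkl","rb"))["wrist"]
a=np.radians(95.3);u=np.array([np.cos(a),np.sin(a),0]);v=np.array([-u[1],u[0],0]);o=np.array([548.5,-207.1,0])
for p,z in(((189,249),86.8),((322,249),86.8),((157,161),14),((354,161),14),((162,216),78),((349,216),78)):
    X=onz(R,*p,z);print(p,(X-o)@u,(X-o)@v)
E
```

```text
(189, 249) 34.648480043860125 0.9258764243687172
(322, 249) -33.76607274314725 0.9109866880474244
(157, 161) 69.5107939610835 -29.197503344318196
(354, 161) -68.54515348645839 -29.239660355189617
(162, 216) 49.687661519729254 -13.756564611558309
(349, 216) -48.79645551251172 -13.78141801779729
```

```bash
python3 -m jog '[[[0,0,0.02],0,0.02],[[0,0,0.04],0,0.02],[[0,0,0.055],0,0.02],[[0,0,0.062],0,0.02],[[0,0,0.064],0,0.02],[[0,0,0.065],0,0.02],[[0,0,0.066],0,0.02],[[0,0,0.067],0,0.02],[[0,0,0.0675],0,0.02],[[0,0,0.0675],0,0.02],[[0,0,0.0675],0,0.02]]'
```

```text
time_s: 20.13
position: [549.6, -207.3, 24.8]
ee_rot: [0.0, 0.999, 0.047, 0.0]
wrist_force: [0.1, -0.2, 2.3]
finger_gap: 26.9
finger_force: 99.5
```

```bash
python3 -m jog '[[[0,0,0],0,0.035],[[0,0,0],0,0.045],[[0,0,0],0,0.06],[[0,0,0],0,0.07],[[0,0,0],0,0.07],[[0,0,0],0,0.07],[[0,0,-0.02],0,0.07],[[0,0,-0.05],0,0.07],[[0,0,-0.085],0,0.07],[[0,0,-0.12],0,0.07],[[0,0,-0.15],0,0.07],[[0,0,-0.15],0,0.07]]'
python3 -m jog '[[[0,0,0],0,0.07],[[0,0,0],0,0.07],[[0,0,0],0,0.07],[[0,0,0],0,0.07]]'
python3 - <<'E'
from cell import *
import pickle,cv2,numpy as np
from ang import ang
D={n:snapshot(n) for n in("scene","side","wrist")}
for n in("scene",): print(n,*ang(D[n]))
c=lambda n,u,v:cv2.resize(D[n]["frame"][v:v+100,u:u+133],(400,300),interpolation=cv2.INTER_CUBIC)
cv2.imwrite("pics/p6.png",np.vstack([np.hstack([c("side",240,220),c("scene",215,130)]),np.hstack([cv2.resize(D["wrist"]["frame"],(400,300)),c("scene",120,200)])]))
E
```

```text
time_s: 21.13
position: [551.7, -208.2, 180.0]
ee_rot: [0.001, 0.999, 0.047, 0.004]
wrist_force: [0.5, -0.7, -0.4]
finger_gap: 69.8
finger_force: 0.0
time_s: 21.47
position: [548.5, -206.8, 172.8]
ee_rot: [-0.0, 0.999, 0.047, -0.001]
wrist_force: [0.5, 0.4, -0.2]
finger_gap: 70.2
finger_force: 0.0
scene 10 [ -0.54462801 -21.8031043 ] -1.8582111216368737 [-31.78727727  43.64804132] [ 29.51236632 118.3280629 ]
```

View pics/p6.png

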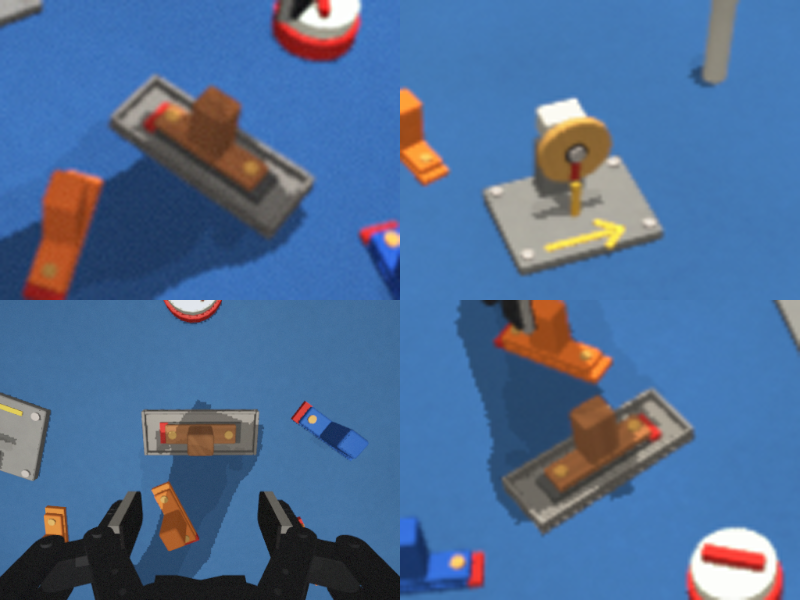

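The file lies flat and centred in its tray, and the red mark (crop (576,170)) lines up with the pointer. The gripper is clear, so I'm handing in.

```bash
python3 -c "
from cell import *
print(sign_off())"
```

```text
the job is handed in; nothing more can be done
None
```

I handed the job in at about 22 s: two light forward strokes (about 8 N) brought the red mark to the pointer at roughly 4.4 rad, and the file lies flat and released in its tray; the sign-off returned no verdict.

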